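Shut the marked air valve under the bench box's sliding cover

TASK

Slide the green cover of the valve box on the bench all the way back, away from the robot, so that the two valves are open to view; then push the red valve handle a quarter turn until it is fully shut, square across its pipe. Only push: do not lift the cover out of its guides, leave the blue handle as it is, and do not disturb the other things on the bench. Finish with the hand clear of everything.

Things in the scene. Friction and masses are not known exactly. Their poses are not given: they have to be found in the camera images.
- valve_box: Grey steel box fixed to the bench, turned up to 0.3 rad. Origin on the bench surface; box x points from the robot's side to its rear, y left, z up. It spans box x -185 to +175 mm, y -145 to +145 mm. The rear half is a fixed deck 63 mm high; the front half is an open well. Guide strips on both sides rise to 75 mm, the front and rear end stops likewise.
- cover: Loose green metal cover, 170 (x) x 273 (y) x 5 mm, 0.5 kg, lying on the box's side ledges between the guides. Origin: centre of its underside, 65 mm high; axes as the box's. Starts at box x -91 to -79 mm, hiding the well; slides in box x against dry friction (a few N) to about +84 mm, where it meets the rear stop and lies over the deck.
- upstand_top (a point): Middle of the top edge of the cover's black upstand, the bar to push on: 110 mm long in y, 8 mm thick in x, standing 25 mm above the cover's top face (from height 70 to 95 mm), across the middle of the cover.
- red_handle (a joint): Angle of the red valve handle: 0 = open, lying along its pipe and pointing in box +x from its pivot; grows anticlockwise seen from above, to 1.571 = fully shut against its stop, pointing in box +y. Starts at 0 to 0.35. Friction about 0.12 N m, no spring: it stays where it is left.
- blue_handle (a joint): The same for the blue handle, an equal valve beside the red one; starts at 0 to 0.06 and is to stay open.
- red_pivot (a point): On the red handle's upright pivot axis, 46 mm above the bench, mid-height of the handle. The two pivots are at box x = -125 mm, y = -70 and +35 mm; which valve is where varies. The handle is a bar 14 mm wide, from height 39 to 53 mm, with a round end of 18 mm diameter (38 to 54 mm).
- red_tip (a point): Centre of the round end of the red handle, 60 mm from its pivot axis, 46 mm above the bench; it moves with the handle. The end reaches 69 mm from the pivot.
- blue_pivot (a point): On the blue handle's pivot axis, as for the red one.
- blue_tip (a point): Centre of the round end of the blue handle, as for the red one.
- jar: Amber glass jar with a steel lid, 60 mm diameter, 85 mm high, standing on the bench to the left of the box. Origin at the centre of its underside. Leave alone.
- tape: Grey ring, 90 mm outer diameter, 25 mm high, lying on the bench to the left of the box. Origin at the centre of its underside. Leave alone.
- fitting: Brass pipe fitting, 36 mm diameter, 45 mm high, standing to the right of the box. Origin at the centre of its underside. Leave alone.
- wrench: Steel wrench lying on the bench to the right of the box. Leave alone.
- well_middle (a point): Middle of the well's mouth, box x = -85 mm, at the rim's height of 65 mm. The well spans box x -165 to -5 mm, y -125 to +125 mm. Copper and brass pipework in it reaches up to 32 mm; above that there is only a 12 mm thick stem and a handle on each valve.

How it is judged:
By the outcome, as a careful person would: the job done as asked, in the order asked, and still so for the second after the job is handed in, with the robot touching nothing.
It also fails if it takes over 48 s, if anything falls off the work surface, if the arm or the gripper's body presses on something with over 40 N, if the wrist force passes 120 N, or if a joint passes its speed limit or range.

ROBOT

A 6-joint arm with a two-finger parallel gripper is mounted at the origin on the work surface. World frame = base frame: x ahead of the robot, y to its left, z up, the work surface at z = 0. Lengths are in m, angles in rad, forces in N, time in s.
With the tool pointing down it reaches from about 0.3 to 1 m from the base axis. Payload 5.1 kg.
Tool frame: the origin (TCP) lies midway between the tips of the shut fingers; the grasp point (between the pads) lies 19 mm behind it; z points along the fingers, y is the direction in which the jaws open and shut (so a half turn about z gives the same grasp; the last joint's range is limited). The gripper opens to 95 mm and grips with 3 to 60 N. Pads are 20 mm wide; open, the fingers measure 119 mm over their backs; the gripper's body (75 mm by 180 mm) begins 59 mm behind the grasp point.
Start: joints at [-1.341, 0.124, 1.65, -0, 1.367, -0.083], TCP at [0.2, -0.618, 0.215] pointing down, gripper open.
Joint ranges: [-2.61, 2.61], [-1.02, 2.33], [0.03, 2.71], [-1.35, 4.49], [0.32, 2.68], [-2.91, 2.91]. Speed limits (rad/s): [2.57, 2.57, 3.14, 3.14, 3.14, 3.14].

INTERFACE

Orientations are given as a unit quaternion [w, x, y, z].
In Python, from bench import env gives the robot as it stands.
- The arm moves only by the tool apply_moves, never from a script. Its argument "series" is text: rows parted by semicolons, each of 7 numbers parted by spaces: the shift along the tool's x, y, z in mm, then the turn, a rotation vector about the tool's x, y, z in degrees, then the finger opening in mm, from 0 to 95.1. A call has 1 to 5 rows; each row shifts and turns the commanded pose from where the row before left it, along the tool's axes as they then stand; what a row does not reach is not made up. A row lasts 1/8 s, in which the tool goes at most 62.5 mm and 10.7 degrees, less where a joint would pass 70% of its speed; a pose out of reach is approached as far as the arm can. A call with a gripper value outside its range is refused whole. The fingers move at their own pace and stop on an object; "newtons" is the grip in N (left out, the last holds). Time passes only in rows, so rows that do not move let the fingers close. It gives the time, the measured TCP pose, the force and the opening at its end, in the units of the state.
- env.get_obs(): the state, without advancing time (a new reading comes with each control period).
- env.read_camera(name): name is "scene" or "side" or "wrist"; returns a dict with "frame" (400x640x3 uint8, blue, green, red), "range_z" (400x640 float32, m along the optical axis (not along the pixel's ray), 0 where there is no reading), "K" (3x3 intrinsics, pixels), "position" and "rotation" of the camera in the world. Camera axes: x right, y up, looking along -z (the intrinsics and any distortion apply to the point x, -y, -z); pixel columns grow to the right and rows downward; lengths in m; the calibration is good to about 2 mm. A picture is of the moment at which its call begins.
- env.job_done(): hands the job in, once; it reports no verdict.
The state is a dict: "clock": time; "joint_positions": joint angles; "joint_vel": joint speeds; "joint_torque": joint torques, N m; "ee_pos": TCP position; "tcp_rot": TCP orientation; "wrist_force": force on the tool from outside, world axes, zero at the start; "wrist_torque": the same for the moment, N m; "finger_gap": finger opening in m.
Only numpy, scipy, OpenCV 4.12 (cv2) and the standard library are available. Lean on these libraries where they do the work, as an engineer would, in place of code of your own. Each camera call takes 0.05 s, during which the arm holds its last target.

## Working session

There is one attempt and no reset: what is moved stays moved. The work goes in short steps, Python scripts to look and compute and a tool call to move; the robot and the scene stay as the last step left them, time stands still between calls to the robot, and variables do not carry over. Pictures are saved under pics/ and viewed, and the job is handed in when it is done.

Besides the shell and the picture viewer there is one more tool, called after "Call:" as name(argument=value, ...) on one line, values as JSON. apply_moves: Moves the arm, as the interface text tells. Its arguments: {"type":"object","properties":{"series":{"type":"string"},"newtons":{"type":"number"}},"required":["series"]}

```bash
mkdir -p pics; ls; cat > h.py <<'E'
import numpy as np,cv2
from bench import env
def snap(n,f):
    c=env.read_camera(n); cv2.imwrite('pics/'+f,c['frame']); np.savez('pics/'+f+'.npz',**{k:np.array(v) for k,v in c.items()}); return c
def pts(c):
    K=c['K'];z=c['range_z'];v,u=np.mgrid[0:z.shape[0],0:z.shape[1]]
    p=np.stack([(u-K[0,2])/K[0,0]*z,-(v-K[1,2])/K[1,1]*z,-z],-1)
    return p@np.array(c['rotation']).T+np.array(c['position'])
def ray(c,u,v,h):
    K=c['K'];d=np.array([(u-K[0,2])/K[0,0],-(v-K[1,2])/K[1,1],-1])@np.array(c['rotation']).T
    p=np.array(c['position']);return p+d*(h-p[2])/d[2]
E
python3 - <<'E'
from h import *
print(env.get_obs())
for n in ['scene','side']:
    c=snap(n,n+'0.png'); print(n,{k:v for k,v in c.items() if k not in('frame','range_z')})
E
```

```text
pics
{'clock': 0.0, 'joint_positions': array([-1.34059518e+00,  1.24461284e-01,  1.65163560e+00, -2.85676225e-05,
        1.36752400e+00, -8.25994489e-02]), 'joint_vel': array([-0.00085115, -0.00083669, -0.00171698, -0.00085293, -0.00050473,
       -0.00051116]), 'joint_torque': array([ 2.00303039e-03, -4.17602491e+01, -3.59929812e+01,  7.75977946e-02,
        4.92467685e-02, -1.79697145e-04]), 'ee_pos': array([ 0.19984038, -0.61784978,  0.21343812]), 'tcp_rot': array([-1.01032401e-03,  9.87793425e-01,  1.55766241e-01, -8.87234069e-05]), 'wrist_force': array([-0.581101  , -0.79733667,  0.53158473]), 'wrist_torque': array([-0.05179008, -0.02007025,  0.00913008]), 'finger_gap': 0.09486498586327517}
scene {'K': array([[463.44772886,   0.        , 317.79254791],
       [  0.        , 463.44772886, 192.56303353],
       [  0.        ,   0.        ,   1.        ]]), 'position': array([ 1.15846703, -0.42574851,  1.08049675]), 'rotation': array([0.86828933, 0.2722075 , 0.13120393, 0.39339832])}
side {'K': array([[478.76147264,   0.        , 317.12295686],
       [  0.        , 478.76147264, 193.89491826],
       [  0.        ,   0.        ,   1.        ]]), 'position': array([0.24752936, 0.57888626, 0.85655211]), 'rotation': array([-0.2793351 , -0.09650925,  0.3360913 ,  0.89425975])}
```

```bash
sed -i "s/np.array(c\['rotation'\])/Rm(c['rotation'])/; s/^def snap/def Rm(q):\n    from scipy.spatial.transform import Rotation as R\n    return R.from_quat(np.roll(q,-1)).as_matrix()\ndef snap/" h.py; cat h.py
```

```text
import numpy as np,cv2
from bench import env
def Rm(q):
    from scipy.spatial.transform import Rotation as R
    return R.from_quat(np.roll(q,-1)).as_matrix()
def snap(n,f):
    c=env.read_camera(n); cv2.imwrite('pics/'+f,c['frame']); np.savez('pics/'+f+'.npz',**{k:np.array(v) for k,v in c.items()}); return c
def pts(c):
    K=c['K'];z=c['range_z'];v,u=np.mgrid[0:z.shape[0],0:z.shape[1]]
    p=np.stack([(u-K[0,2])/K[0,0]*z,-(v-K[1,2])/K[1,1]*z,-z],-1)
    return p@Rm(c['rotation']).T+np.array(c['position'])
def ray(c,u,v,h):
    K=c['K'];d=np.array([(u-K[0,2])/K[0,0],-(v-K[1,2])/K[1,1],-1])@Rm(c['rotation']).T
    p=np.array(c['position']);return p+d*(h-p[2])/d[2]
```

View pics/scene0.png

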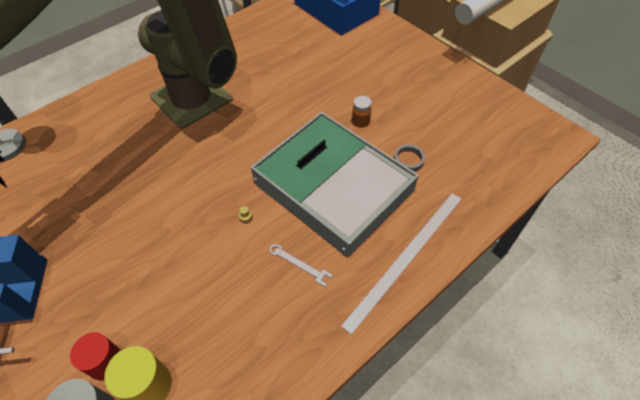

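View pics/side0.png

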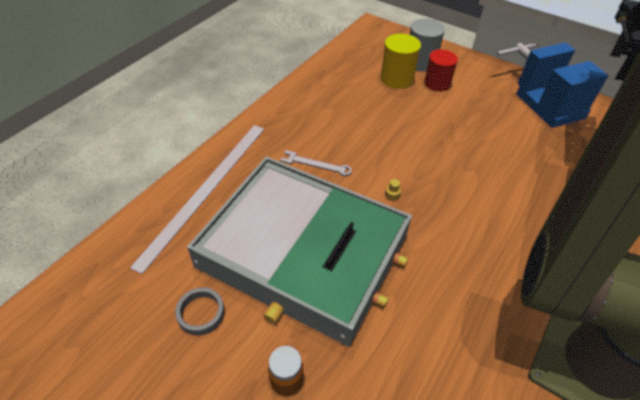

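The scene view shows the cover with its upstand at about (312,154), and the side view shows the upstand at about (340,246). The rear deck is pale. The jar and tape are on the left, the fitting and wrench on the right.

```bash
cat > m.py <<'E'
from h import *
def load(f): 
    d=np.load('pics/'+f+'.npz'); return {k:d[k] for k in d}
def cover(c):
    hsv=cv2.cvtColor(c['frame'],cv2.COLOR_BGR2HSV)
    m=cv2.inRange(hsv,(60,90,40),(90,255,200))
    cs,_=cv2.findContours(m,0,2); k=max(cs,key=cv2.contourArea)
    P=pts(c)
    mm=np.zeros_like(m);cv2.drawContours(mm,[k],-1,255,-1)
    z=P[...,2][(cv2.erode(mm&m,np.ones((5,5)))>0)]
    w=np.array([ray(c,u,v,.07)[:2] for u,v in k[:,0]])
    r=cv2.minAreaRect((w*1000).astype(np.float32))
    # upstand
    dk=cv2.inRange(hsv,(0,0,0),(180,255,45))&cv2.erode(mm,np.ones((7,7)))
    ys,xs=np.where(dk>0)
    up=P[ys,xs]; top=up[up[:,2]>np.percentile(up[:,2],60)] if len(up) else None
    return k,z,r,cv2.boxPoints(r),(xs.mean(),ys.mean(),len(xs)),up
E
python3 - <<'E'
from m import *
for n in ['scene','side']:
    c=load(n+'0.png');k,z,r,b,u,up=cover(c)
    print(n,'z',np.median(z),z.std(),r,b.round(0).tolist(),u); print(np.percentile(up[:,2],[5,50,95]))
    t=up[up[:,2]>.085]
    if len(t):print(len(t),t.mean(0), cv2.minAreaRect((t[:,:2]*1000).astype(np.float32)))
E
```

```text
scene z 0.07130677664801954 0.0019514822281384689 ((505.2200927734375, 101.52018737792969), (165.61927795410156, 265.7357177734375), 5.988505840301514) [[409.0, 225.0], [437.0, -39.0], [601.0, -22.0], [574.0, 242.0]] (np.float64(311.28691983122366), np.float64(154.54430379746836), 237)
[0.06984979 0.0821137  0.09606177]
99 [0.50776922 0.09847629 0.09210913] ((507.37139892578125, 98.23115539550781), (6.579519271850586, 104.62753295898438), 5.810257434844971)
side z 0.069332946242534 0.0491391562447237 ((505.3996887207031, 99.84933471679688), (166.43431091308594, 270.7942810058594), 5.946799278259277) [[409.0, 226.0], [437.0, -43.0], [602.0, -26.0], [574.0, 243.0]] (np.float64(339.328), np.float64(248.024), 375)
[0.06900577 0.08428829 0.09566214]
183 [0.5035358  0.10904882 0.09254698] ((504.6678466796875, 104.7415771484375), (7.151515007019043, 102.18037414550781), 5.585565567016602)
```

Call:
apply_moves(series="0 0 0 0 0 6 0;0 0 0 0 0 6 0;25 -49 0 0 0 0 0;25 -49 0 0 0 0 0;25 -49 0 0 0 0 0", newtons=20)

```text
clock: 0.72
ee_pos: [0.2596, -0.4627, 0.2139]
tcp_rot: [-0.001, 0.999, 0.051, -0.0]
wrist_force: [0.3, -0.1, 0.3]
finger_gap: 0.0506
```

Call:
apply_moves(series="25 -49 0 0 0 0 0;25 -49 0 0 0 0 0;25 -49 0 0 0 0 0;25 -49 0 0 0 0 0;25 -49 0 0 0 0 0")

```text
clock: 1.35
ee_pos: [0.3586, -0.2061, 0.2143]
tcp_rot: [-0.0, 0.999, 0.051, 0.0]
wrist_force: [1.0, -0.3, 0.4]
finger_gap: 0.0024
```

Call:
apply_moves(series="25 -49 0 0 0 0 0;25 -49 0 0 0 0 0;25 -49 0 0 0 0 0;25 -49 0 0 0 0 0;0 0 0 0 0 0 0")

```text
clock: 1.98
ee_pos: [0.4379, 0.0004, 0.2142]
tcp_rot: [-0.0, 0.998, 0.055, -0.0]
wrist_force: [-0.2, -0.1, 0.0]
finger_gap: 0.0004
```

```bash
cat > t.py <<'E'
from h import *
def to(x,y,z):
    o=env.get_obs(); d=(np.array([x,y,z])-o['ee_pos'])*1000
    R=Rm(o['tcp_rot']); return R.T@d, np.degrees(np.arctan2(R[1,0],R[0,0])), o['ee_pos'], o['wrist_force']
E
python3 - <<'E'
from t import *
print(to(.472,.0975,.08))
E
```

```text
(array([ 44.64192271, -92.70284515, 134.22924733]), np.float64(6.2838944707327995), array([4.37900935e-01, 3.88323486e-04, 2.14204268e-01]), array([-0.23872315, -0.05678352,  0.01446931]))
```

Call:
apply_moves(series="22 -46 0 0 0 0 0;23 -46 0 0 0 0 0;0 0 45 0 0 0 0;0 0 45 0 0 0 0;0 0 44 0 0 0 0")

```text
clock: 2.6
ee_pos: [0.4726, 0.0925, 0.0791]
tcp_rot: [0.0, 0.999, 0.051, -0.0]
wrist_force: [0.7, -0.9, -0.0]
finger_gap: 0.0004
```

```bash
python3 - <<'E'
from t import *
print(to(.506,.101,.08))
snap('side','s1.png');snap('wrist','w1.png')
E
```

```text
(array([34.06112711, -5.02664678, -0.93445233]), np.float64(5.871531699697578), array([0.47263157, 0.09251489, 0.07907702]), array([ 0.71543182, -0.87601655, -0.00588937]))
```

View pics/s1.png

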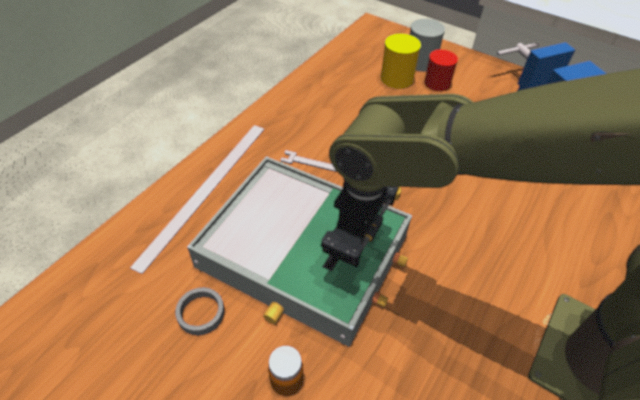

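View pics/w1.png

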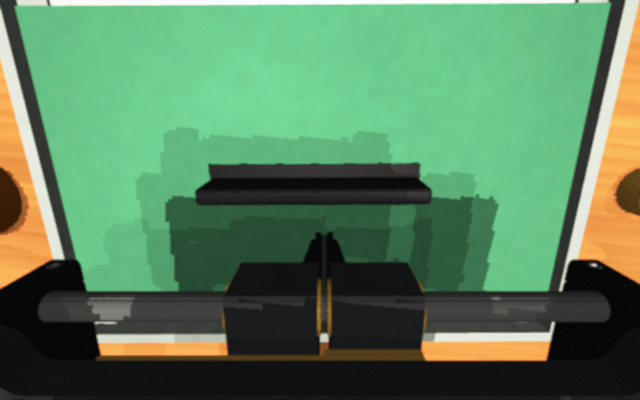

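The fingers are down behind the upstand, which is centred at about (313,195) in the wrist view. I'll push now.

Call:
apply_moves(series="8 -3 0 0 0 0 0;6 -2 0 0 0 0 0;5 0 0 0 0 0 0;5 0 0 0 0 0 0;10 0 0 0 0 0 0")

```text
clock: 3.32
ee_pos: [0.5062, 0.1021, 0.0819]
tcp_rot: [0.0, 0.999, 0.052, -0.001]
wrist_force: [-4.7, -1.4, 3.7]
finger_gap: 0.0007
```

Call:
apply_moves(series="14 0 0 0 0 0 0;14 0 0 0 0 0 0;14 0 0 0 0 0 0;14 0 0 0 0 0 0;14 0 0 0 0 0 0")

```text
clock: 3.95
ee_pos: [0.5766, 0.1093, 0.0817]
tcp_rot: [0.0, 0.999, 0.052, -0.0]
wrist_force: [-5.7, -0.3, 5.1]
finger_gap: 0.0006
```

```bash
python3 - <<'E'
from t import *
print(to(.506,.101,.08))
snap('side','s2.png')
E
```

```text
(array([-71.06812865,   0.97779792,   1.70495213]), np.float64(5.932715591582369), array([0.57658763, 0.10931844, 0.0816529 ]), array([-5.66742571, -0.348507  ,  5.12476386]))
```

View pics/s2.png

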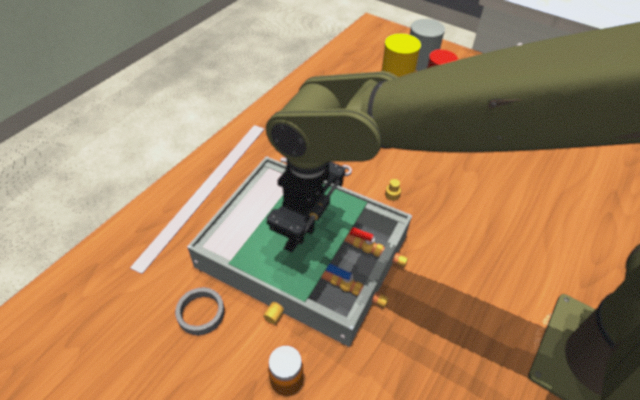

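The cover is sliding squarely, with about 6 N on the wrist. The red handle is at (362,234), on the right. The blue handle is at (340,270), on the left.

Call:
apply_moves(series="14 0 0 0 0 0 0;14 0 0 0 0 0 0;14 0 0 0 0 0 0;14 0 0 0 0 0 0;10 0 0 0 0 0 0")

```text
clock: 4.62
ee_pos: [0.642, 0.1161, 0.0811]
tcp_rot: [0.0, 0.999, 0.052, -0.0]
wrist_force: [-6.4, 0.2, 4.6]
finger_gap: 0.0002
```

Call:
apply_moves(series="4 0 0 0 0 0 0;4 0 0 0 0 0 0;3 0 0 0 0 0 0;3 0 0 0 0 0 0")

```text
clock: 5.12
ee_pos: [0.6552, 0.1175, 0.0809]
tcp_rot: [0.0, 0.999, 0.052, -0.0]
wrist_force: [-6.4, -1.1, 4.2]
finger_gap: 0.0006
```

Call:
apply_moves(series="3 0 0 0 0 0 0;3 0 0 0 0 0 0")

```text
clock: 5.38
ee_pos: [0.6598, 0.1178, 0.0809]
tcp_rot: [0.0, 0.999, 0.052, -0.002]
wrist_force: [-12.5, -3.1, 9.5]
finger_gap: 0.0008
```

Call:
apply_moves(series="2 0 0 0 0 0 0;2 0 0 0 0 0 0")

```text
clock: 5.62
ee_pos: [0.6612, 0.1172, 0.0809]
tcp_rot: [0.001, 0.999, 0.052, -0.006]
wrist_force: [-22.8, -4.4, 14.7]
finger_gap: 0.0002
```

The force rises at the stop, so the cover is fully back. I'll back off, lift and look.

Call:
apply_moves(series="-20 0 0 0 0 0 0;0 0 -50 0 0 0 0;0 0 -60 0 0 0 0;-60 0 -60 0 0 0 0;-60 0 0 0 0 0 0")

```text
clock: 6.25
ee_pos: [0.545, 0.1059, 0.241]
tcp_rot: [-0.0, 0.999, 0.052, 0.006]
wrist_force: [-0.3, 0.3, 0.6]
finger_gap: 0.0003
```

Call:
apply_moves(series="-60 0 0 0 0 0 0;-30 0 0 0 0 0 0;0 0 0 0 0 0 0")

```text
clock: 6.62
ee_pos: [0.452, 0.0964, 0.2354]
tcp_rot: [-0.0, 0.999, 0.052, 0.002]
wrist_force: [0.0, -0.3, -0.5]
finger_gap: 0.0004
```

```bash
python3 - <<'E'
from t import *
print(to(.506,.101,.08))
for n in ['scene','side','wrist']: snap(n,n[0]+'3.png')
E
```

```text
(array([ 53.54614983,   1.04136254, 155.56614739]), np.float64(5.9321280830214), array([0.45202836, 0.09644077, 0.23535565]), array([ 0.03284096, -0.3353418 , -0.4592368 ]))
```

View pics/s3.png

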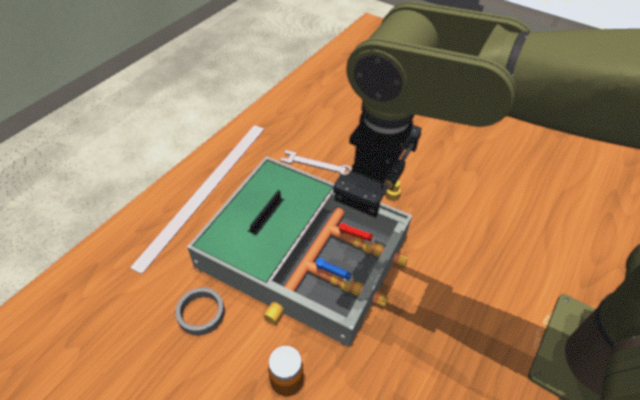

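View pics/w3.png

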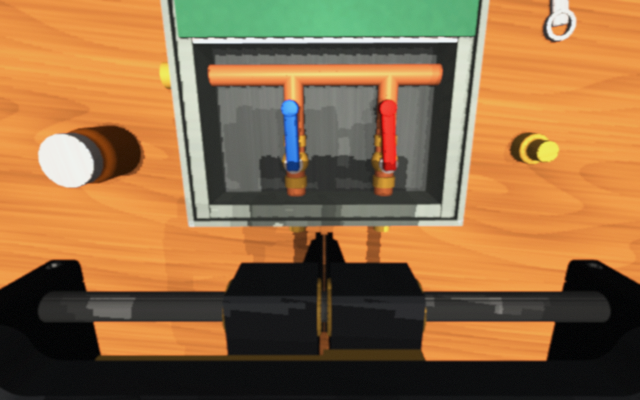

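The cover is fully back. In the wrist view the red handle runs from its pivot at (388,163) to its tip at (388,107), and the blue one from (293,165) to (290,107). Both are roughly open, with red on the right. Next I'll measure them.

```bash
cat > v.py <<'E'
from m import *
import sys
def handles(c,B=None):
    hsv=cv2.cvtColor(c['frame'],cv2.COLOR_BGR2HSV)
    P=pts(c);out={}
    for nm,m in dict(red=cv2.inRange(hsv,(0,190,70),(6,255,255))|cv2.inRange(hsv,(174,170,70),(180,255,255)),blue=cv2.inRange(hsv,(100,140,50),(125,255,255))).items():
        near=(np.hypot(P[...,0]-.47,P[...,1]-.1)<.16)&(P[...,2]>.02)&(P[...,2]<.07)
        m=m&(near*255).astype(np.uint8)
        cs,_=cv2.findContours(m,0,2)
        if not cs: continue
        k=max(cs,key=cv2.contourArea)
        mm=np.zeros_like(m);cv2.drawContours(mm,[k],-1,255,-1)
        ys,xs=np.where(mm>0); z=P[ys,xs,2]
        w=np.array([ray(c,u,v,.0535)[:2] for u,v in zip(xs,ys)])*1000
        r=cv2.minAreaRect(w.astype(np.float32))
        print(nm,cv2.boundingRect(k),len(xs),'z',np.percentile(z,[10,50,90]).round(4),'rect',np.round(r[0],1),np.round(r[1],1),round(r[2],1),cv2.boxPoints(r).round(0).tolist())
E
python3 - <<'E'
from v import *
for n in ['s','w']:
    c=load(n+'3.png');print(n);handles(c)
    k,z,r,b,u,up=cover(c); print('cover',r)
E
```

```text
s
red (340, 224, 32, 16) 215 z [0.0445 0.051  0.0535] rect [507.1  40. ] [70. 21.] 8.8 [[471.0, 45.0], [474.0, 24.0], [543.0, 35.0], [540.0, 56.0]]
blue (317, 258, 34, 21) 254 z [0.0471 0.0518 0.0541] rect [497.3 140.5] [73.2 19.1] 4.1 [[460.0, 147.0], [462.0, 128.0], [535.0, 134.0], [533.0, 153.0]]
cover ((678.032958984375, 117.74929809570312), (168.2100372314453, 271.2431335449219), 6.090437412261963)
w
red (378, 100, 18, 70) 968 z [0.0508 0.0525 0.0538] rect [506.5  36.2] [71.5 17.3] 9.3 [[470.0, 39.0], [473.0, 22.0], [543.0, 33.0], [540.0, 51.0]]
blue (281, 100, 18, 71) 895 z [0.0513 0.0526 0.0538] rect [495.6 136.7] [71.9 16.4] 5.9 [[459.0, 141.0], [461.0, 125.0], [532.0, 132.0], [531.0, 149.0]]
cover ((605.2920532226562, 109.632568359375), (30.155851364135742, 272.4192810058594), 5.935269355773926)m.py:17: RuntimeWarning: Mean of empty slice.
  return k,z,r,cv2.boxPoints(r),(xs.mean(),ys.mean(),len(xs)),up
  ret = ret.dtype.type(ret / rcount)
```

```bash
python3 - <<'E'
from t import *
print(to(.5269,.0054,.043))
E
```

```text
(array([ 63.1290819 ,  98.14573171, 192.39323618]), np.float64(5.916725052055574), array([0.45362382, 0.09647821, 0.23527164]), array([-0.2444681 , -0.10252704,  0.42355282]))
```

Call:
apply_moves(series="32 49 0 0 0 0 0;31 49 0 0 0 0 0;0 0 50 0 0 0 0;0 0 50 0 0 0 0;0 0 0 0 0 0 0")

```text
clock: 7.4
ee_pos: [0.5227, 0.0054, 0.1296]
tcp_rot: [-0.001, 0.999, 0.051, -0.005]
wrist_force: [-0.2, -0.6, 0.1]
finger_gap: 0.0005
```

```bash
python3 - <<'E'
from t import *
print(to(.5269,.0054,.043))
c=snap('wrist','w4.png')
from v import handles
handles(c)
E
```

```text
(array([ 5.09445774,  0.60706925, 86.59242845]), np.float64(5.891829430921786), array([0.52265531, 0.00539779, 0.12964037]), array([-0.23915136, -0.59812264,  0.13157751]))
red (271, 174, 29, 88) 1550 z [0.0507 0.0526 0.0538] rect [509.7  34.4] [72.8 17.9] 8.8 [[472.0, 38.0], [475.0, 20.0], [547.0, 31.0], [544.0, 49.0]]
blue (139, 175, 37, 90) 1944 z [0.0467 0.0524 0.0537] rect [497.7 134.4] [74.7 22.6] 4.0 [[460.0, 143.0], [461.0, 121.0], [536.0, 126.0], [534.0, 148.0]]
```

View pics/w4.png

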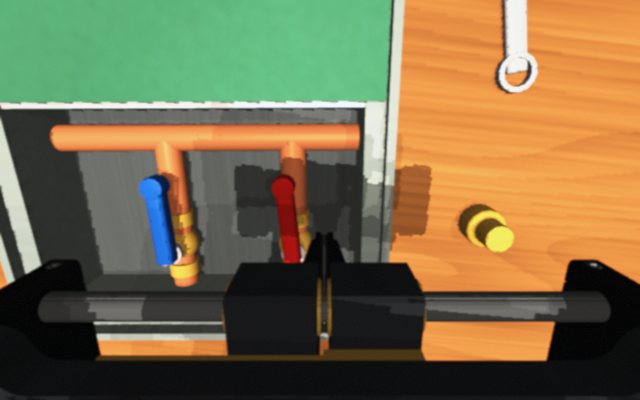

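Call:
apply_moves(series="5 0 0 0 0 0 0;0 0 30 0 0 0 0;0 0 30 0 0 0 0;0 0 26 0 0 0 0;0 0 0 0 0 0 0")

```text
clock: 8.07
ee_pos: [0.5306, 0.0061, 0.0493]
tcp_rot: [-0.0, 0.999, 0.052, -0.0]
wrist_force: [0.3, -0.3, 0.4]
finger_gap: 0.0004
```

```bash
python3 - <<'E'
from t import *
print(to(.5269,.0054,.043))
c=snap('wrist','w5.png')
c=snap('scene','c5.png')
E
```

```text
(array([-3.75648826,  0.33376308,  6.28409684]), np.float64(5.943642514196057), array([0.5306028 , 0.00612087, 0.04928348]), array([ 0.33852353, -0.27890126,  0.4002997 ]))
```

View pics/w5.png

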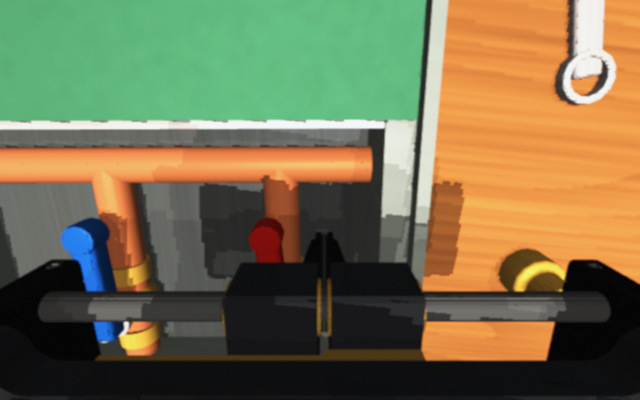

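Call:
apply_moves(series="0 0 6 0 0 0 0;0 -5 0 0 0 0 0;0 -5 0 0 0 0 0;1 -5 0 0 0 0 0;1 -6 0 0 0 0 0")

```text
clock: 8.8
ee_pos: [0.5298, 0.0269, 0.0429]
tcp_rot: [0.001, 0.999, 0.052, -0.0]
wrist_force: [-0.6, -3.2, 2.2]
finger_gap: 0.0001
```

Call:
apply_moves(series="0 -6 0 0 0 0 0;-1 -6 0 0 0 0 0;-2 -6 0 0 0 0 0;-2 -6 0 0 0 0 0;0 0 0 0 0 0 0")

```text
clock: 9.43
ee_pos: [0.5226, 0.0511, 0.0431]
tcp_rot: [-0.0, 0.999, 0.052, 0.0]
wrist_force: [0.5, -1.1, 2.6]
finger_gap: 0.0007
```

```bash
cat > rel.py <<'E'
from t import *
o=env.get_obs();a=np.radians(6.0);d=o['ee_pos'][:2]*1000-np.array([477.3,29.4])
print('rel',np.cos(a)*d[0]+np.sin(a)*d[1],-np.sin(a)*d[0]+np.cos(a)*d[1],o['ee_pos'],o['wrist_force'],o['wrist_torque'])
E
python3 - <<'E'
import rel
from h import *
snap('wrist','w6.png');snap('side','s6.png')
E
```

```text
rel 47.3016599751355 16.88839376151439 [0.52257722 0.05114025 0.04310361] [ 0.53654089 -1.11038104  2.56254763] [-0.31562583  0.03486181  0.05409253]
```

View pics/w6.png

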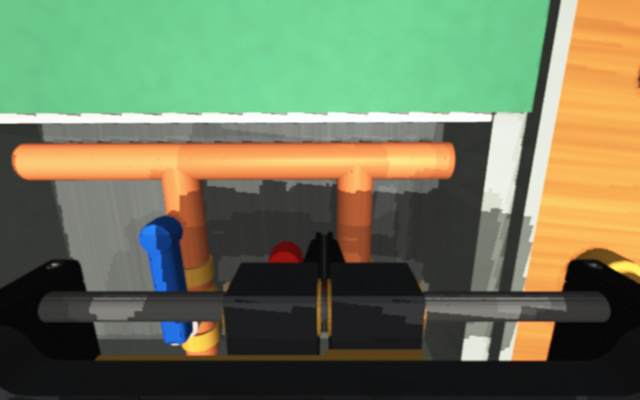

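View pics/s6.png

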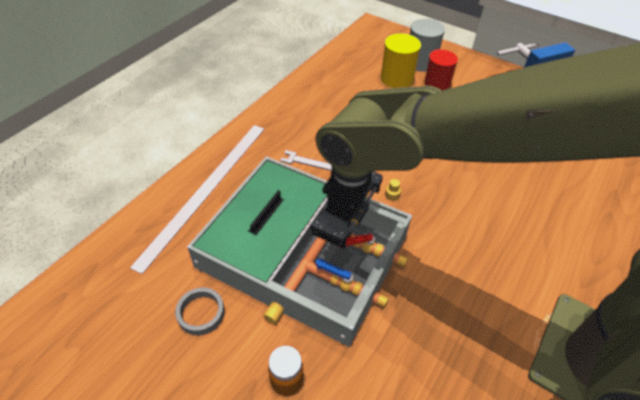

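The red handle is turning: its tip shows left of the fingers at (285,252). The blue handle hasn't moved. I'll carry on along the arc.

Call:
apply_moves(series="-3 -4 0 0 0 0 0;-4 -5 0 0 0 0 0;-5 -4 0 0 0 0 0;-5 -4 0 0 0 0 0;-5 -2 0 0 0 0 0")

```text
clock: 10.15
ee_pos: [0.4984, 0.0674, 0.0429]
tcp_rot: [-0.0, 0.999, 0.052, 0.0]
wrist_force: [3.1, -3.7, 0.6]
finger_gap: 0.0005
```

Call:
apply_moves(series="-5 -2 0 0 0 0 0;-3 0 0 0 0 0 0;0 0 0 0 0 0 0")

```text
clock: 10.52
ee_pos: [0.4905, 0.0689, 0.0429]
tcp_rot: [-0.001, 0.999, 0.051, 0.0]
wrist_force: [3.9, 1.6, -0.2]
finger_gap: 0.0003
```

```bash
python3 - <<'E'
import rel
from h import *
snap('wrist','w7.png');snap('side','s7.png')
E
```

```text
rel 17.30038061530395 37.87155786531437 [0.49054695 0.06887248 0.04287702] [ 3.94008813  1.62847779 -0.16626075] [ 0.3812505  -0.75901992 -0.01468684]
```

View pics/w7.png

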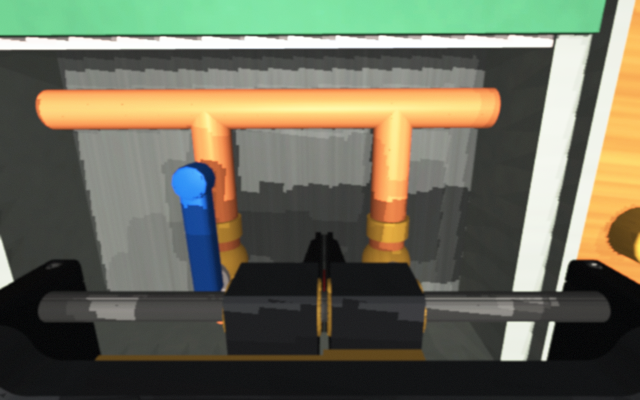

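View pics/s7.png

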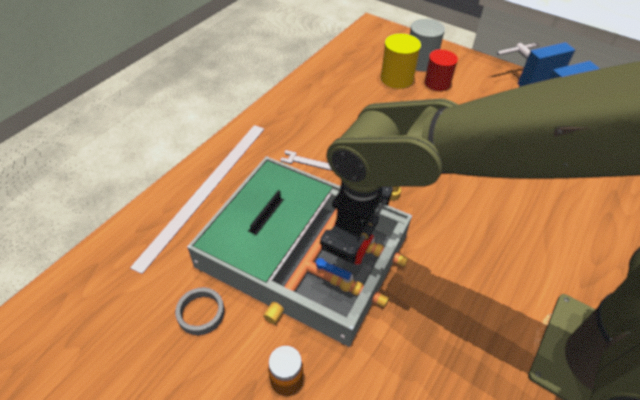

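The red handle is now nearly across its pipe. I'll push gently until the stop resists.

Call:
apply_moves(series="-2 0 0 0 0 0 0;-2 0 0 0 0 0 0")

```text
clock: 10.88
ee_pos: [0.4902, 0.0687, 0.0433]
tcp_rot: [-0.001, 0.999, 0.051, 0.005]
wrist_force: [17.7, 4.9, -11.9]
finger_gap: 0.0005
```

Call:
apply_moves(series="-2 0 0 0 0 0 0;-1 0 0 0 0 0 0")

```text
clock: 11.12
ee_pos: [0.49, 0.0686, 0.0435]
tcp_rot: [-0.001, 0.999, 0.051, 0.009]
wrist_force: [27.0, 5.6, -19.6]
finger_gap: 0.0002
```

Call:
apply_moves(series="-1 0 0 0 0 0 0;-1 0 0 0 0 0 0")

```text
clock: 11.38
ee_pos: [0.4898, 0.0686, 0.0437]
tcp_rot: [-0.001, 0.999, 0.051, 0.011]
wrist_force: [32.8, 7.1, -25.0]
finger_gap: 0.0
```

It's firmly on its stop: the force rises with no motion. I'll back off, lift and check.

Call:
apply_moves(series="12 0 0 0 0 0 0;10 0 0 0 0 0 0;0 0 -50 0 0 0 0;0 0 -60 0 0 0 0;0 0 -60 0 0 0 0")

```text
clock: 12.0
ee_pos: [0.5021, 0.0693, 0.2136]
tcp_rot: [0.0, 0.999, 0.052, -0.002]
wrist_force: [1.4, -0.5, -0.4]
finger_gap: 0.0006
```

Call:
apply_moves(series="-50 0 0 0 0 0 0;-50 0 0 0 0 0 0;0 0 0 0 0 0 0;0 0 0 0 0 0 0")

```text
clock: 12.5
ee_pos: [0.404, 0.0592, 0.2128]
tcp_rot: [0.0, 0.999, 0.052, -0.0]
wrist_force: [-0.7, -0.9, -0.1]
finger_gap: 0.0008
```

```bash
python3 - <<'E'
import rel
from v import *
for n in ['scene','side','wrist']:
    c=snap(n,n[:2]+'8.png')
    print(n); handles(c)
    if n!='wrist': print(cover(c)[2])
E
```

```text
rel -69.819762233688 37.25538548810157 [0.40396847 0.05915314 0.21275698] [-0.65746397 -0.92724118 -0.06452167] [0.00883282 0.02385511 0.0467346 ]
scene
red (284, 154, 19, 17) 97 z [0.0481 0.0528 0.0561] rect [477.6  58. ] [16.7 72.6] 9.0 [[464.0, 93.0], [475.0, 21.0], [492.0, 23.0], [480.0, 95.0]]
blue (310, 146, 19, 16) 108 z [0.0493 0.0526 0.0559] rect [499.7 133.6] [74.6 18.3] 5.8 [[462.0, 139.0], [464.0, 121.0], [538.0, 128.0], [536.0, 146.0]]
((625.725830078125, 111.14067077636719), (58.25208282470703, 258.905029296875), 6.130740642547607)
side
red (354, 235, 18, 29) 189 z [0.0493 0.0521 0.0543] rect [472.9  63.9] [14.6 75.9] 7.5 [[461.0, 101.0], [471.0, 25.0], [485.0, 27.0], [475.0, 103.0]]
blue (316, 258, 35, 21) 265 z [0.0467 0.052  0.0542] rect [497.5 140. ] [72.8 19.3] 5.1 [[460.0, 146.0], [462.0, 127.0], [535.0, 134.0], [533.0, 153.0]]
((677.993896484375, 117.59477233886719), (168.12725830078125, 271.61822509765625), 6.12896203994751)
wrist
red (294, 107, 75, 18) 1048 z [0.0515 0.0526 0.0538] rect [471.8  59.3] [15.8 71.2] 5.9 [[460.0, 94.0], [468.0, 23.0], [483.0, 25.0], [476.0, 96.0]]
blue (241, 39, 23, 83) 1256 z [0.051  0.0524 0.0538] rect [495.  135.8] [72.1 17.4] 5.7 [[458.0, 141.0], [460.0, 124.0], [532.0, 131.0], [530.0, 148.0]]m.py:17: RuntimeWarning: Mean of empty slice.
  return k,z,r,cv2.boxPoints(r),(xs.mean(),ys.mean(),len(xs)),up
  ret = ret.dtype.type(ret / rcount)
```

View pics/wr8.png

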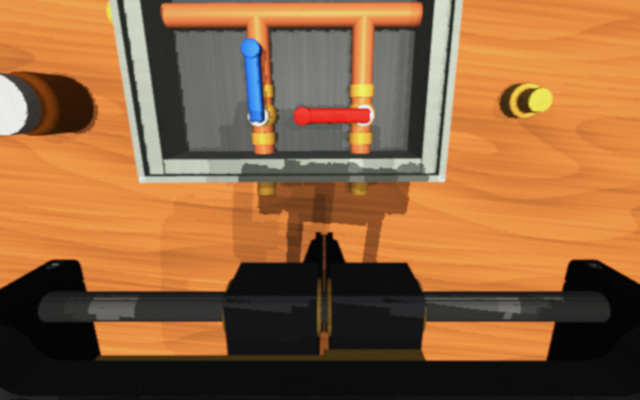

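View pics/si8.png

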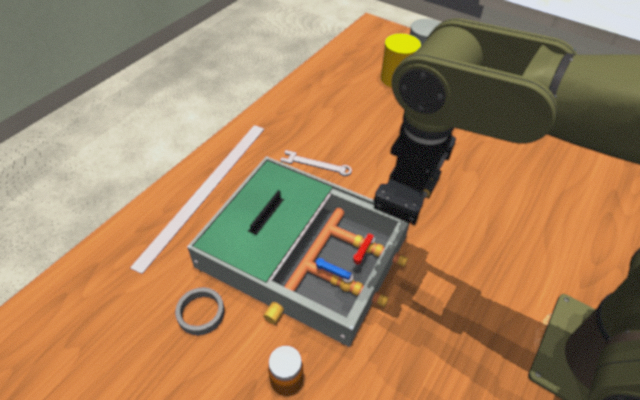

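View pics/sc8.png

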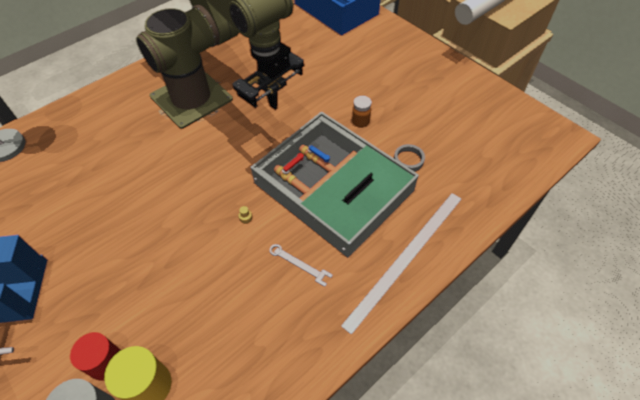

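The wrist view shows red square across its pipe, from (300,116) to (368,116), about 90° to the box yaw. Blue is unchanged and lies along its pipe. The cover is against the rear stop and in its guides, and the other things haven't moved. The hand is clear, 0.21 m up.

```bash
python3 -c "
from bench import env
print(env.job_done())"
```

```text
the job is handed in; nothing more can be done
None
```

The cover is pushed all the way back and the red valve is fully shut. I handed the job in at about 12.6 s of the 48 s allowed.

- **Cover:** I pushed it by the upstand with shut fingers until the rear stop resisted; the wrist force at the end was about 27 N. In the side view it stayed in the same place afterwards, square in its guides.
- **Red handle:** I pushed it round until its stop held, with the force rising to about 42 N in total and almost no motion. The wrist camera then showed it 90° to the box within about 0.2°. The coarser scene and side views read 1.5 to 3° off, on only 100–200 pixels, so I trusted the wrist view and the stop.
- **Blue handle:** it lies along the box axis within about 1°, unchanged from before.
- **Other things:** the jar, tape, fitting and wrench look unmoved in the pictures; I did not measure them.
- **Pivot position:** where the red pivot lies came out about 4 mm apart between the cover-derived and wrist-camera measurements. I allowed for that in the finger clearances.
- **Hand:** it ended 0.21 m up with no contact force.

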